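# Air the covered dish at the serving hatch

### The arm

A 6-joint arm with a two-finger parallel gripper is mounted at the origin on the work surface. World frame = base frame: x ahead of the robot, y to its left, z up, the work surface at z = 0. Lengths are in m, angles in rad, forces in N, time in s.
With the tool pointing down it reaches from about 0.3 to 0.775 m from the base axis. Payload 14.6 kg.
Tool frame: the origin (TCP) lies on the mounting face of the last link; the fingertips stand 199 mm ahead of it and the grasp point (between the pads) lies 180 mm ahead of it; z points along the fingers, y is the line along which they close (so a half turn about z gives the same grasp; the last joint's range is limited). The gripper opens to 94 mm and grips with 3 to 60 N. Pads are 16 mm wide; open, the fingers measure 119 mm over their backs; the gripper's body (75 mm by 177 mm) begins 78 mm behind the grasp point.
Start: joints at [-1.248, 0.3, 1.521, -0, 1.321, -0.067], TCP at [0.209, -0.509, 0.405] pointing down, gripper open.
Joint ranges: [-3.03, 3.03], [-0.79, 2.21], [0.23, 2.52], [-1.04, 4.18], [0, 3.07], [-2.55, 2.55]. Speed limits (rad/s): [2.22, 2.22, 2.57, 3.14, 3.14, 3.14].

### API

Orientations are given as [roll, pitch, yaw] about the fixed x, y, z axes, in that order (R = Rz(yaw) Ry(pitch) Rx(roll)).
In Python, from station import env gives the robot as it stands.
- The arm moves only by the tool arm_command, never from a script. Its argument "targets" is a list that holds one entry, the list of rows, each a list of 6 numbers: the shift along the tool's x, y, z in cm, then the turn, a rotation vector about the tool's x, y, z in rad. A call has 1 to 12 rows; each row is the pose to reach, as a shift and turn from the pose commanded when the call began, along the tool's axes at that moment; what a row does not reach only later rows make up. A row lasts 1/10 s, in which the tool goes at most 50 mm and 8.59 degrees, less where a joint would pass 70% of its speed; a pose out of reach is approached as far as the arm can. A call with a gripper value outside its range is refused whole. "gripper" is the finger opening in cm, from 0 to 9.4, set as the call begins (left out, the last holds). The fingers move at their own pace and stop on an object; "grip_force" is the grip in N (left out, the last holds). Time passes only in rows, so rows that repeat a pose let the fingers close. It gives the time, the measured TCP pose, the force, the opening and the grip force at its end, in the units of the state.
- env.sense(): the state, without advancing time (a new reading comes with each control period).
- env.camera(name): name is "side" or "top"; returns (picture, depth): 420x560x3 uint8, blue, green, red; 420x560 float32, m along the optical axis (not along the pixel's ray), 0 where there is no reading.
- env.camera_params(name): a dict with "camera_matrix" (3x3 intrinsics, pixels), "k1" (the pictures are not rectified: a ray, as slopes to the right and down, at radius r is drawn at 1 + k1 r^2 times it, then the intrinsics apply), "R" (3x3) and "t" (3): a world point X has camera coordinates R X + t. Camera axes: x right, y down, z forward; pixel columns grow to the right and rows downward; lengths in m; the calibration is good to about 2 mm. A picture is of the moment at which its call begins. camera_params takes no time and is no camera call.
- env.close_job(): hands the job in; it is judged then, once.
Trained networks look in the newest picture that a camera, given by its name, has taken for a name from the list of things; names that differ only in an ending like _2 or _b are one class to them, and where a whole thing is asked for, a point or a joint stands for the part that bears it (a point fixed in the world has none). Each returns a list of dicts, best first, with "confidence" (0 to 1); they miss things now and then, are a little off and sometimes report something else, mostly with a low value. They report only what shows in the picture. A call takes as long as a camera call. They do not tell look-alikes from the thing itself.
- env.regions_of(camera, query): "mask" (420x560 bool, what is visible of it) and "extent" ([left, top, width, height] in pixels, round what is visible of it).
The state is a dict: "time": time; "joints": joint angles; "qd": joint speeds; "joint_torque": joint torques, N m; "ee_pos": TCP position; "eef_rot": TCP orientation; "ft_force": force on the tool from outside, world axes, zero at the start; "wrist_torque": the same for the moment, N m; "finger_gap": finger opening in m; "gripper_force": force on a finger pad.
Only numpy, scipy, OpenCV 4.12 (cv2) and the standard library are available. Lean on these libraries where they do the work, as an engineer would, in place of code of your own. Each camera call takes 0.05 s, during which the arm holds its last target. There are 200 camera calls.

### The job

Air the covered dish on the serving counter: first take the cup that was left standing on its lid and stand it in the middle of the empty saucer. Then raise the lid by its handle, handle edge first (a good two centimetres) while the opposite edge still rests on the dish, go on until the lid is only just clear of the dish all round for a moment, a few centimetres at most and still over the dish, and lower it back in hand, without dropping it, so that it sits level and centred with its skirt down over the rim all round. Leave the dish where it stands and do not disturb the other crockery or the jar.

Things in the scene. Friction and masses are not known exactly. Their poses are not given: they have to be found in the camera images.
- dish: Round white ceramic dish, 140 mm outer diameter, 45 mm high, straight upright wall 5 mm thick, loose, about 0.7 kg. Origin: centre of its underside, z up. Its top rim is 45 mm above the origin.
- lid: Round steel lid on the dish, 156 mm outer diameter, about 0.2 kg: flat top 5 mm thick, skirt 3.5 mm thick hanging 10 mm below it, outside the dish's rim with about 4 mm play all round. Origin: centre of the skirt's lower edge, z up, +x to the handle; its top is at z = 15 mm. Seated, the origin is 35 mm above the dish's, on its axis. Yaw at the end is free.
- lid_handle (a point): Centre of the lid's handle: an upright steel lug on the lid's top near one edge, 12 mm thick along the lid's x (radially), 50 mm wide along the lid's y, 34 mm high (z = 15 to 49 mm in the lid's frame). The point is at x = 62 mm, z = 32 mm in the lid's frame; axes as the lid's.
- lid_near (a point): Lower outer edge of the skirt on the handle's side: x = 78 mm, z = 0 in the lid's frame.
- lid_far (a point): Lower outer edge of the skirt opposite the handle: x = -78 mm, z = 0 in the lid's frame.
- cup: White ceramic cup, empty, mouth 64 mm outer diameter, 62 mm high, about 0.16 kg, standing upright on the lid's top beside the handle at the start. Origin: centre of its underside, z up; its loop handle points along its own +y, so it can be gripped across its diameter along its x.
- saucer: The empty white saucer on the counter, 140 mm diameter, 18 mm high at the rim, loose, about 0.2 kg. Origin: centre of its underside; the cup stands on its flat floor, about 5 mm above the origin.
- served_a: Bystander, leave alone: white cup on its saucer (one piece), saucer 144 mm diameter, 67 mm high in all. Origin: centre of the underside.
- served_b: Bystander, leave alone: white cup on its saucer, like served_a. Origin: centre of the underside.
- sugar_jar: Bystander, leave alone: white jar with a steel cap, 80 mm diameter, 120 mm high. Origin: centre of the underside.
Not all that is in view belongs to the job. Leave any purple or yellow look-alike of the cup alone.

How it is judged:
By the outcome, as a careful person would: the job done as asked, in the order asked, and still so for the second after the job is handed in, with the robot touching nothing.
It also fails if it takes over 61 s, if anything falls off the work surface, if the arm or the gripper's body presses on something with over 40 N, if the wrist force passes 120 N, or if a joint passes its speed limit or range.

## Working session

There is one attempt and no reset: what is moved stays moved. The work goes in short steps, Python scripts to look and compute and a tool call to move; the robot and the scene stay as the last step left them, time stands still between calls to the robot, and variables do not carry over. Pictures are saved under pics/ and viewed, at most 10 in all, crops included, and the job is handed in when it is done.

Besides the shell and the picture viewer there is one more tool, called after "Request:" as name(argument=value, ...) on one line, values as JSON. arm_command: Moves the arm, as the interface text tells. Its arguments: {"type":"object","properties":{"targets":{"type":"array"},"gripper":{"type":"number"},"grip_force":{"type":"number"}},"required":["targets"]}

```bash
ls; mkdir -p pics
cat > h.py <<'E'
import numpy as np, cv2
from station import env
from scipy.spatial.transform import Rotation as Ro
def cloud(name):
    im,d=env.camera(name); p=env.camera_params(name)
    K=np.array(p["camera_matrix"]);R=np.array(p["R"]);t=np.array(p["t"])
    v,u=np.mgrid[0:420,0:560]
    pts=np.stack([u,v],-1).reshape(-1,1,2).astype(float)
    n=cv2.undistortPoints(pts,K,np.array([p["k1"],0,0,0,0.]),).reshape(420,560,2)
    z=d[...,None]
    X=(np.concatenate([n*z,z],-1)-t)@R
    X[d==0]=np.nan
    return im,d,X
E
python3 - <<'E'
from h import *
s=env.sense();print({k:np.round(v,3).tolist() for k,v in s.items()})
ims=[]
for c in("top","side"):
    im,d,X=cloud(c);np.save(c+".npy",X);cv2.imwrite(c+".png",im);ims.append(im)
    p=env.camera_params(c);print(c,np.round(-np.array(p["R"]).T@p["t"],3),np.round(p["R"],2).tolist(),p["k1"])
    for q in("dish","lid","lid_handle","cup","saucer","served_a","sugar_jar"):
        for r in env.regions_of(c,q)[:3]:
            P=X[r["mask"]];print(c,q,round(r["confidence"],2),r["extent"],np.round(np.nanmedian(P,0),3),np.round(np.nanpercentile(P,2,0),3),np.round(np.nanpercentile(P,98,0),3))
cv2.imwrite("pics/a.png",ims[0]);cv2.imwrite("pics/b.png",ims[1])
E
```

```text
pics
{'time': 0.0, 'joints': [-1.248, 0.3, 1.522, 0.0, 1.321, -0.067], 'qd': [0.0, -0.002, -0.001, 0.002, -0.002, 0.001], 'joint_torque': [0.0, -53.18, -35.274, 0.071, 0.024, -0.0], 'ee_pos': [0.209, -0.509, 0.404], 'eef_rot': [-3.14, -0.0, 0.39], 'ft_force': [0.244, 0.752, 0.105], 'wrist_torque': [0.0, 0.031, -0.028], 'gripper_force': 0.0, 'finger_gap': 0.094}
top [0.353 0.003 1.301] [[0.02, -1.0, 0.01], [-0.98, -0.02, -0.18], [0.18, -0.01, -0.98]] 0.03821317928490658
top dish 0.19 [316.9, 199.9, 55.7, 55.7] [ 0.54  -0.169  0.049] [ 0.465 -0.254  0.001] [ 0.609 -0.111  0.086]
top lid 0.86 [318.7, 200.7, 55.0, 55.8] [ 0.541 -0.169  0.049] [ 0.465 -0.254  0.   ] [ 0.609 -0.111  0.084]
top lid_handle 0.81 [317.6, 202.3, 54.3, 50.8] [ 0.541 -0.167  0.049] [ 0.465 -0.254  0.043] [ 0.607 -0.113  0.083]
top cup 0.83 [369.4, 150.8, 28.6, 21.4] [ 0.746 -0.309  0.029] [ 0.708 -0.335  0.001] [ 0.773 -0.26   0.062]
top cup 0.6 [346.5, 216.8, 22.2, 35.0] [ 0.526 -0.21   0.067] [ 0.474 -0.237  0.05 ] [ 0.554 -0.177  0.114]
top cup 0.58 [344.7, 279.0, 26.5, 38.9] [ 0.346 -0.214  0.015] [ 0.296 -0.
[... 1641 characters left out ...]
3 0.004] [0.543 0.195 0.021]
side saucer 0.62 [282.0, 177.4, 47.8, 30.3] [ 0.535 -0.149  0.052] [ 0.459 -0.228  0.042] [ 0.604 -0.11   0.086]
side saucer 0.31 [286.5, 198.2, 42.0, 19.0] [ 0.512 -0.125  0.017] [ 0.466 -0.173  0.003] [ 0.583 -0.113  0.032]
side served_a 0.87 [326.2, 146.0, 38.3, 27.4] [ 0.476 -0.422  0.017] [ 0.418 -0.484  0.005] [ 0.541 -0.388  0.069]
side served_a 0.61 [144.4, 329.9, 69.4, 60.6] [0.572 0.46  0.014] [0.514 0.387 0.004] [0.642 0.515 0.068]
side sugar_jar 0.7 [200.7, 176.8, 25.7, 50.9] [0.738 0.029 0.086] [ 0.715 -0.021  0.011] [0.779 0.044 0.123]
side sugar_jar 0.58 [327.0, 144.5, 37.9, 30.0] [ 0.475 -0.421  0.017] [ 0.418 -0.486  0.005] [ 0.539 -0.378  0.069]
```

Run:
```python
import numpy as np,cv2
from scipy.optimize import least_squares
a=cv2.imread("top.png");b=cv2.imread("side.png")
A=cv2.resize(a[185:275,300:390],(600,600),interpolation=cv2.INTER_CUBIC)
cv2.imwrite("pics/c.png",A)
cv2.imwrite("pics/d.png",cv2.resize(b[140:240,260:400],(800,571),interpolation=cv2.INTER_CUBIC))
def circ(P,r=None):
    f=lambda p:np.hypot(P[:,0]-p[0],P[:,1]-p[1])-(p[2] if r is None else r)
    x0=[*np.nanmean(P[:,:2],0)]+([.03] if r is None else [])
    return least_squares(f,x0,loss="soft_l1",f_scale=.002)
def box(X,x0,x1,y0,y1,z0,z1):
    m=(X[...,0]>x0)&(X[...,0]<x1)&(X[...,1]>y0)&(X[...,1]<y1)&(X[...,2]>z0)&(X[...,2]<z1);return X[m]
for c in("top","side"):
    X=np.load(c+".npy").reshape(-1,3)
    # lid top
    P=box(X,.42,.66,-.28,-.06,.044,.056);print(c,"lidtop n",len(P),np.median(P,0),P.min(0),P.max(0))
    H=cv2.convexHull(P[:,:2].astype(np.float32)).reshape(-1,2);r=circ(H);print(" lid circ",r.x,r.cost)
    P=box(X,.42,.66,-.28,-.06,.060,.092);
    P=P[(P[:,0]>.54)];print(" handle?",len(P),np.median(P,0),np.percentile(P,3,0),np.percentile(P,97,0))
    P=box(X,.42,.6,-.28,-.13,.09,.13);print(" cup",len(P),np.round(np.percentile(P,[2,50,98],axis=0),3).tolist(), circ(P).x)
    P=box(X,.38,.6,.03,.25,.013,.03);print(" saucer rim",len(P),circ(P).x,np.percentile(P[:,2],98))
    P=box(X,.44,.54,.09,.19,-.003,.03);print(" saucer floor",np.percentile(P[:,2],[5,50,95]))
```

```text
top lidtop n 1728 [ 0.53485753 -0.17534013  0.04944671] [ 0.45919238 -0.26039614  0.04403789] [ 0.61289228 -0.10752758  0.05599594]
 lid circ [ 0.53687455 -0.18343239  0.07712998] 5.115160051552589e-06
 handle? 106 [ 0.55354104 -0.13031391  0.08168762] [ 0.54039556 -0.23029562  0.06340466] [ 0.58088053 -0.11429709  0.08865174]
 cup 201 [[0.469, -0.238, 0.092], [0.515, -0.196, 0.107], [0.555, -0.177, 0.116]] [ 0.52329701 -0.20718979  0.03061446]
 saucer rim 460 [0.4835335  0.13781846 0.0635995 ] 0.02093320048798564
 saucer floor [0.00096053 0.00685402 0.01481112]
side lidtop n 793 [ 0.52428069 -0.16756785  0.05155758] [ 0.4556356  -0.25246563  0.04406055] [ 0.61015817 -0.10432569  0.05598718]
 lid circ [ 0.53300186 -0.18378544  0.07780282] 2.4471335046866644e-05
 handle? 125 [ 0.5544842  -0.12790287  0.07928493] [ 0.5412199  -0.2267057   0.06118483] [ 0.57882666 -0.1157553   0.08957048]
 cup 303 [[0.467, -0.242, 0.09], [0.519, -0.194, 0.103], [0.55, -0.178, 0.114]] [ 0.5202474  -0.20977991  0.03045118]
 saucer rim 698 [0.48142528 0.13643694 0.062068  ] 0.021717708092268403
 saucer floor [0.00325437 0.00850146 0.01651538]
```

View pics/a.png

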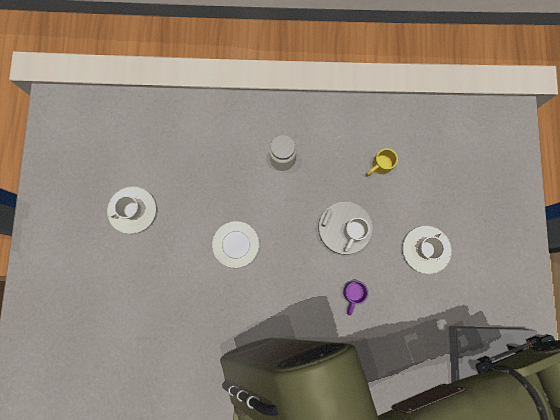

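View pics/b.png

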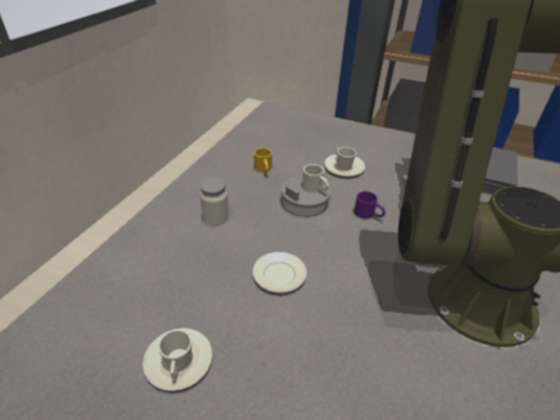

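View pics/c.png

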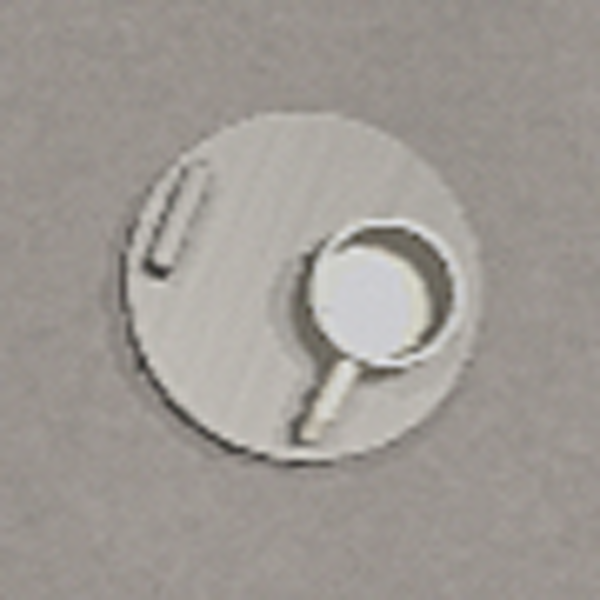

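View pics/d.png

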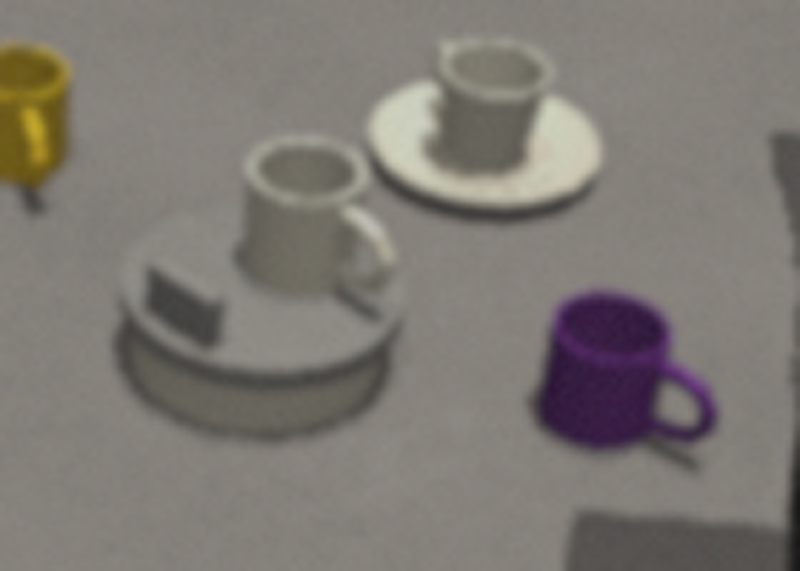

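The top view shows the white cup on the lid at about (357, 230), its loop toward the lower left, with the lid lug at (327, 217). The empty saucer is at (236, 244). The purple and yellow cups at (355, 292) and (386, 160) are decoys. The side view agrees. Next I'll get the angles.

Run:
```python
import numpy as np,cv2
from scipy.optimize import least_squares
for c in("top","side"):
    X=np.load(c+".npy").reshape(-1,3)
    def box(x0,x1,y0,y1,z0,z1): return X[np.all((X>[x0,y0,z0])&(X<[x1,y1,z1]),1)]
    P=box(.52,.62,-.165,-.09,.074,.095);print(c,"lug",len(P),np.round(np.percentile(P,[3,50,97],axis=0),4).tolist())
    m=P[:,:2].mean(0);w,V=np.linalg.eigh(np.cov(P[:,:2].T));r=cv2.minAreaRect(P[:,:2].astype(np.float32));print(m,"long axis deg",np.degrees(np.arctan2(V[1,1],V[0,1])),r)
    P=box(.42,.6,-.27,-.165,.104,.125)
    f=lambda p:np.hypot(P[:,0]-p[0],P[:,1]-p[1])-.030
    p=least_squares(f,[.522,-.208],loss="soft_l1",f_scale=.002).x
    Q=box(.42,.6,-.27,-.165,.06,.118);d=Q[:,:2]-p;Q=Q[(np.hypot(*d.T)>.040)];v=np.median(Q[:,:2],0)-p
    print("cup",p,"handle deg",np.degrees(np.arctan2(v[1],v[0])),len(Q),np.linalg.norm(v))
```

```text
top lug 75 [[0.5382, -0.1363, 0.0773], [0.5601, -0.1251, 0.0823], [0.5812, -0.1144, 0.0867]]
[ 0.55988655 -0.12577746] long axis deg 157.68125368726987 ((0.5603654384613037, -0.12601500749588013), (0.01176798902451992, 0.04881745204329491), 67.17853546142578)
cup [ 0.52474785 -0.20792708] handle deg 153.3317985077854 46 0.053224596794933875
side lug 78 [[0.5337, -0.1376, 0.0745], [0.5547, -0.1253, 0.0836], [0.5788, -0.1139, 0.0875]]
[ 0.55538601 -0.12519108] long axis deg 158.19832465871252 ((0.5557450652122498, -0.1268082857131958), (0.01528050284832716, 0.04977633059024811), 66.93378448486328)
cup [ 0.52085892 -0.21007769] handle deg 152.1447193754194 58 0.05735179718577221
```

```bash
cat >> h.py <<'E'
def delta(gp,yaw,tilt=0,axis=None,s=None):
    """grasp point target -> cm/rad in current tool axes; tilt (rad) about world axis"""
    s=s or env.sense(); R0=Ro.from_euler("xyz",s["eef_rot"])
    R1=Ro.from_euler("xyz",[np.pi,0,yaw])
    if axis is not None: R1=Ro.from_rotvec(np.array(axis)*tilt)*R1
    p=np.array(gp)-R1.apply([0,0,.18])
    d=R0.inv().apply(p-np.array(s["ee_pos"]))*100
    return np.round(np.r_[d,(R0.inv()*R1).as_rotvec()],4).tolist()
def show():
    s=env.sense();R=Ro.from_euler("xyz",s["eef_rot"]);print("t",round(s["time"],2),"gp",np.round(np.array(s["ee_pos"])+R.apply([0,0,.18]),4),"rpy",np.round(s["eef_rot"],4),"F",np.round(s["ft_force"],2),"gap",round(s["finger_gap"],4),"gf",round(s["gripper_force"],2),"j",np.round(s["joints"],2))
E
python3 -c "
from h import *
print(delta([.5228,-.209,.18],-.476))"
```

```text
[40.4165, -15.7986, 4.4666, 0.0, -0.0, 0.8658]
```

Request:
arm_command(targets=[[[40.4, -15.8, 2, 0, 0, 0.866], [40.4, -15.8, 2, 0, 0, 0.866], [40.4, -15.8, 2, 0, 0, 0.866], [40.4, -15.8, 2, 0, 0, 0.866], [40.4, -15.8, 2, 0, 0, 0.866], [40.4, -15.8, 2, 0, 0, 0.866], [40.4, -15.8, 2, 0, 0, 0.866], [40.4, -15.8, 2, 0, 0, 0.866], [40.4, -15.8, 4.5, 0, 0, 0.866], [40.4, -15.8, 4.5, 0, 0, 0.866], [40.4, -15.8, 4.5, 0, 0, 0.866], [40.4, -15.8, 4.5, 0, 0, 0.866]]], gripper=9.4)

```text
time: 2.0
ee_pos: [0.5223, -0.2096, 0.3598]
eef_rot: [3.141, 0.0, -0.476]
ft_force: [-0.2, -0.0, 0.7]
finger_gap: 0.0939
gripper_force: 0.0
```

```bash
python3 -c "
from h import *
show()
print(delta([.5228,-.209,.095],-.476))"
```

```text
t 2.0 gp [ 0.5222 -0.2097  0.1798] rpy [ 3.1413e+00  2.0000e-04 -4.7610e-01] F [-0.18 -0.02  0.67] gap 0.0939 gf 0.0 j [-0.45  0.37  1.54 -0.    1.24  1.6 ]
[0.0177, -0.083, 8.483, 0.0003, 0.0002, -0.0001]
```

Request:
arm_command(targets=[[[0, 0, 2, 0, 0, 0], [0, 0, 4, 0, 0, 0], [0, 0, 5.5, 0, 0, 0], [0, 0, 6.8, 0, 0, 0], [0, -0.1, 7.8, 0, 0, 0], [0, -0.1, 8.4, 0, 0, 0], [0, -0.1, 8.4, 0, 0, 0]]])

```text
time: 2.7
ee_pos: [0.523, -0.2084, 0.2753]
eef_rot: [3.142, 0.001, -0.476]
ft_force: [0.3, 0.1, -0.6]
finger_gap: 0.0935
gripper_force: 0.0
```

Request:
arm_command(targets=[[[0, 0, 0, 0, 0, 0], [0, 0, 0, 0, 0, 0], [0, 0, 0, 0, 0, 0], [0, 0, 0, 0, 0, 0], [0, 0, 0, 0, 0, 0], [0, 0, 0, 0, 0, 0], [0, 0, 0, 0, 0, 0], [0, 0, 0, 0, 0, 0]]], gripper=5, grip_force=15)

```text
time: 3.5
ee_pos: [0.5231, -0.2082, 0.2759]
eef_rot: [3.141, -0.0, -0.476]
ft_force: [-1.3, 0.2, 5.3]
finger_gap: 0.0625
gripper_force: 15.0
```

```bash
python3 -c "
from h import *
show()"
```

```text
t 3.5 gp [ 0.5232 -0.2083  0.0959] rpy [ 3.1415e+00 -4.0000e-04 -4.7620e-01] F [-1.32  0.23  5.29] gap 0.0625 gf 14.98 j [-0.44  0.47  1.61 -0.    1.06  1.6 ]
```

Request:
arm_command(targets=[[[0, 0, -0.5, 0, 0, 0], [0, 0, -1.5, 0, 0, 0], [0, 0, -3, 0, 0, 0], [0, 0, -5, 0, 0, 0], [0, 0, -7, 0, 0, 0], [0, 0, -8, 0, 0, 0], [0, 0, -8, 0, 0, 0], [0, 0, -8, 0, 0, 0]]])

```text
time: 4.3
ee_pos: [0.523, -0.2081, 0.355]
eef_rot: [-3.142, 0.001, -0.476]
ft_force: [-0.2, -0.1, -2.4]
finger_gap: 0.0625
gripper_force: 15.0
```

Run:
```python
from h import *
show()
im,d,X=cloud("side");cv2.imwrite("pics/e.png",cv2.resize(im[80:260,220:440],(733,600)))
im,d,T=cloud("top")
for n,X in(("side",X),("top",T)):
    X=X.reshape(-1,3);P=X[np.all((X>[.44,-.29,.10])&(X<[.6,-.14,.2]),1)];print(n,len(P),np.round(np.percentile(P,[1,5,50,95],axis=0),3).tolist())
    # lid now free of cup
    P=X[np.all((X>[.42,-.28,.043])&(X<[.65,-.08,.056]),1)];H=cv2.convexHull(P[:,:2].astype(np.float32)).reshape(-1,2)
    print(cv2.minEnclosingCircle(H),np.median(P,0))
print(delta([.4825,.137,.18],.15))
```

```text
t 4.3 gp [ 0.5229 -0.208   0.175 ] rpy [-3.1416e+00  8.0000e-04 -4.7620e-01] F [-0.16 -0.1  -2.42] gap 0.0625 gf 14.97 j [-0.44  0.37  1.54  0.    1.23  1.6 ]
side 631 [[0.464, -0.243, 0.132], [0.472, -0.238, 0.137], [0.513, -0.185, 0.173], [0.543, -0.17, 0.194]]
((0.5324941873550415, -0.18692843616008759), 0.08139180392026901) [ 0.52273495 -0.18520593  0.05164361]Traceback (most recent call last):
  File "<stdin>", line 6, in <module>
    return _quantile_unchecked(
        a, q, axis, out, overwrite_input, method, keepdims, weights)
    return _ureduce(a,
                    func=_quantile_ureduce_func,
    ...<5 lines>...
                    overwrite_input=overwrite_input,
                    method=method)
    r = func(a, **kwargs)
    result = _quantile(arr,
                       quantiles=q,
    ...<2 lines>...
                       out=out,
                       weights=wgt)
    slices_having_nans = np.isnan(arr[-1, ...])
                                  ~~~^^^^^^^^^
IndexError: index -1 is out of bounds for axis 0 with size 0
```

View pics/e.png

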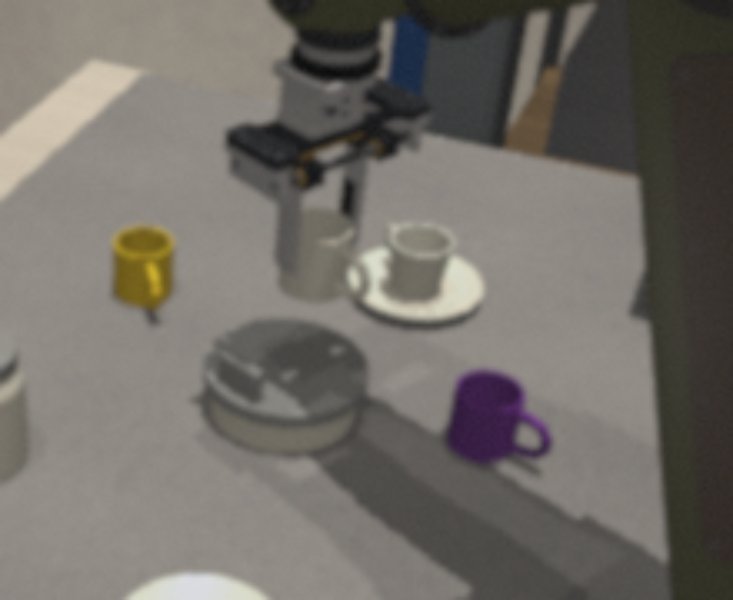

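Run:
```python
from h import *
print(delta([.4825,.137,.175],.15))
```

```text
[-19.4232, -28.8155, -0.0097, -0.0005, 0.0016, -0.6262]
```

Request:
arm_command(targets=[[[-0.8, -1.2, 0, 0, 0, -0.03], [-2.3, -3.5, 0, 0, 0, -0.08], [-4.3, -6.3, 0, 0, 0, -0.14], [-6.4, -9.5, 0, 0, 0, -0.21], [-8.7, -13, 0, 0, 0, -0.28], [-11.1, -16.4, 0, 0, 0, -0.36], [-13.4, -19.9, 0, 0, 0, -0.43], [-15.4, -22.8, 0, 0, 0, -0.5], [-17.1, -25.4, 0, 0, 0, -0.55], [-18.5, -27.4, 0, 0, 0, -0.6], [-19.4, -28.8, 0, 0, 0, -0.626], [-19.4, -28.8, 0, 0, 0, -0.626]]])

```text
time: 5.6
ee_pos: [0.4819, 0.1388, 0.3552]
eef_rot: [-3.141, 0.001, 0.154]
ft_force: [-0.1, -0.8, -1.7]
finger_gap: 0.062
gripper_force: 15.0
```

Run:
```python
from h import *
from scipy.optimize import least_squares
show()
for n in("side","top"):
    im,d,X=cloud(n);X=X.reshape(-1,3)
    P=X[np.all((X>[.40,.06,.013])&(X<[.57,.22,.03]),1)];f=lambda p:np.hypot(P[:,0]-p[0],P[:,1]-p[1])-p[2]
    print(n,"saucer",len(P),least_squares(f,[.48,.137,.065],loss="soft_l1",f_scale=.002).x)
    Q=X[np.all((X>[.42,.09,.12])&(X<[.54,.19,.185]),1)];print("cup pts",len(Q),np.round(np.percentile(Q,[1,50,99],axis=0),3).tolist() if len(Q) else "")
print(delta([.4825,.137,.0520],.15))
```

```text
t 5.6 gp [0.4817 0.1388 0.1752] rpy [-3.1413e+00  8.0000e-04  1.5420e-01] F [-0.13 -0.77 -1.71] gap 0.062 gf 14.97 j [0.21 0.24 1.72 0.   1.19 1.62]
side saucer 714 [0.48127806 0.13622451 0.0618565 ]
cup pts 575 [[0.422, 0.11, 0.132], [0.466, 0.159, 0.158], [0.51, 0.182, 0.185]]
top saucer 78 [0.48271043 0.13788053 0.06282641]
cup pts 24 [[0.465, 0.127, 0.129], [0.469, 0.142, 0.133], [0.472, 0.157, 0.137]]
[0.026, 0.0012, 12.3333, 0.0001, 0.0006, 0.0009]
```

Request:
arm_command(targets=[[[0, 0, 1, 0, 0, 0], [0, 0, 3, 0, 0, 0], [0, 0, 5, 0, 0, 0], [0, 0, 7, 0, 0, 0], [0, 0, 9, 0, 0, 0], [0, 0, 10.3, 0, 0, 0], [0, 0, 11.2, 0, 0, 0], [0, 0, 11.7, 0, 0, 0], [0, 0, 11.9, 0, 0, 0], [0, 0, 12, 0, 0, 0], [0, 0, 12, 0, 0, 0], [0, 0, 12, 0, 0, 0]]])

```text
time: 6.9
ee_pos: [0.4828, 0.1367, 0.2361]
eef_rot: [-3.142, -0.001, 0.15]
ft_force: [0.5, 0.3, -1.8]
finger_gap: 0.0624
gripper_force: 15.0
```

Run:
```python
from h import *
show()
```

```text
t 6.9 gp [0.4829 0.1368 0.0561] rpy [-3.1415e+00 -8.0000e-04  1.4980e-01] F [ 0.47  0.31 -1.81] gap 0.0624 gf 14.97 j [0.2  0.41 1.81 0.   0.92 1.62]
```

Request:
arm_command(targets=[[[0, 0, 0.1, 0, 0, 0], [0, 0, 0.2, 0, 0, 0], [0, 0, 0.3, 0, 0, 0], [0, 0, 0.4, 0, 0, 0], [0, 0, 0.4, 0, 0, 0]]])

```text
time: 7.4
ee_pos: [0.4827, 0.1367, 0.2315]
eef_rot: [3.142, 0.0, 0.15]
ft_force: [-0.2, 0.0, -1.6]
finger_gap: 0.0623
gripper_force: 15.0
```

Request:
arm_command(targets=[[[0, 0, 0.05, 0, 0, 0], [0, 0, 0.1, 0, 0, 0], [0, 0, 0.1, 0, 0, 0]]])

```text
time: 7.7
ee_pos: [0.4827, 0.1367, 0.2309]
eef_rot: [3.142, -0.0, 0.15]
ft_force: [-2.3, 0.0, 3.5]
finger_gap: 0.062
gripper_force: 15.0
```

Contact. I'll open partway, then retreat straight up.

Request:
arm_command(targets=[[[0, 0, 0, 0, 0, 0], [0, 0, 0, 0, 0, 0], [0, 0, 0, 0, 0, 0], [0, 0, 0, 0, 0, 0], [0, 0, 0, 0, 0, 0], [0, 0, 0, 0, 0, 0]]], gripper=8.6)

```text
time: 8.3
ee_pos: [0.4827, 0.1367, 0.2306]
eef_rot: [-3.142, 0.0, 0.15]
ft_force: [0.5, -0.3, -0.1]
finger_gap: 0.0857
gripper_force: 0.0
```

Request:
arm_command(targets=[[[0, 0, -0.5, 0, 0, 0], [0, 0, -1.5, 0, 0, 0], [0, 0, -3.5, 0, 0, 0], [0, 0, -6, 0, 0, 0], [0, 0, -9, 0, 0, 0], [0, 0, -12, 0, 0, 0], [0, 0, -14, 0, 0, 0], [0, 0, -14, 0, 0, 0]]])

```text
time: 9.1
ee_pos: [0.4827, 0.1367, 0.3741]
eef_rot: [-3.141, -0.006, 0.15]
ft_force: [1.2, 0.0, -1.3]
finger_gap: 0.0861
gripper_force: 0.0
```

Run:
```python
from h import *
show()
print(delta([.5585,-.126,.19],np.radians(68-90)))
```

```text
t 9.1 gp [0.4837 0.1369 0.1941] rpy [-3.1413 -0.0055  0.1498] F [ 1.18  0.   -1.26] gap 0.0861 gf 0.0 j [0.2  0.22 1.7  0.   1.22 1.62]
[3.5661, 27.1107, 0.4208, -0.0018, -0.0053, 0.5338]
```

Run:
```python
from h import *
from scipy.optimize import least_squares
for n in("side","top"):
    im,d,X=cloud(n);np.save(n+"2.npy",X);cv2.imwrite(n+"2.png",im);X=X.reshape(-1,3)
    def box(a,b): return X[np.all((X>a)&(X<b),1)]
    P=box([.44,-.28,.043],[.63,-.09,.056]);H=cv2.convexHull(P[:,:2].astype(np.float32)).reshape(-1,2)
    f=lambda p:np.hypot(*(H-p).T)-.0775
    print(n,"lid",least_squares(f,[.535,-.183],loss="soft_l1",f_scale=.002).x,np.median(P,0),len(P))
    A=np.c_[P[:,:2]-[.535,-.183],np.ones(len(P))];print("plane",np.linalg.lstsq(A,P[:,2],rcond=None)[0])
    P=box([.52,-.165,.074],[.62,-.09,.095]);print("lug",len(P),cv2.minAreaRect(P[:,:2].astype(np.float32)),np.median(P,0),P[:,2].max())
    P=box([.44,.09,.055],[.54,.19,.09]);f=lambda p:np.hypot(P[:,0]-p[0],P[:,1]-p[1])-.030
    if len(P)>20:print("cup",len(P),least_squares(f,[.482,.137],loss="soft_l1",f_scale=.002).x,np.median(P,0))
im=cv2.imread("side2.png");cv2.imwrite("pics/f.png",cv2.resize(im[140:320,200:420],(733,600)))
```

```text
side lid [ 0.5315873  -0.18424149] [ 0.51128839 -0.18353209  0.05154685] 867
plane [ 0.00685844 -0.01180457  0.0515258 ]
lug 30 ((0.5409298539161682, -0.11975063383579254), (0.016471778973937035, 0.015927601605653763), 87.80564880371094) [ 0.5394929  -0.11877405  0.08111522] 0.08733833610598458
cup 273 [0.48280083 0.13802719] [0.48191472 0.13836894 0.06414841]
top lid [ 0.53680979 -0.1836267 ] [ 0.53365651 -0.18618521  0.04894216] 2084
plane [ 0.0014409  -0.00033403  0.04896981]
lug 74 ((0.560343325138092, -0.1261882781982422), (0.011800372041761875, 0.04938378557562828), 67.0428695678711) [ 0.55971565 -0.12488804  0.08212831] 0.08784686902819942
```

View pics/f.png

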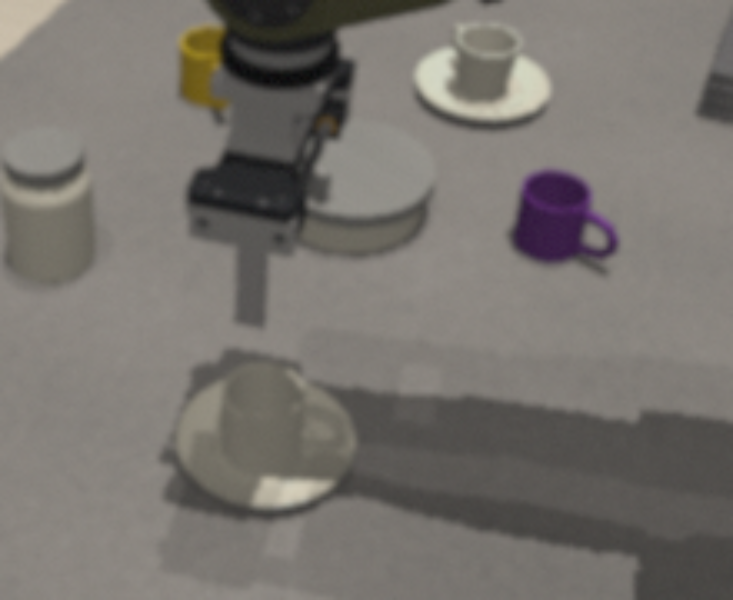

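The cup stands upright in the middle of the saucer (about (265, 440) in the crop), and the lid and lug haven't moved. Next, the lug.

Request:
arm_command(targets=[[[0.2, 1.5, 0, 0, 0, 0.04], [0.6, 4.5, 0, 0, 0, 0.1], [1, 8, 0, 0, 0, 0.17], [1.5, 11.5, 0, 0, 0, 0.24], [2, 15, 0, 0, 0, 0.31], [2.5, 18.5, 0, 0, 0, 0.38], [2.9, 21.7, 0, 0, 0, 0.44], [3.2, 24.4, 0, 0, 0, 0.49], [3.5, 26.2, 0, 0, 0, 0.53], [3.57, 27.1, 0, 0, 0, 0.543], [3.57, 27.1, 0, 0, 0, 0.543], [3.57, 27.1, 0, 0, 0, 0.543]]], gripper=4)

```text
time: 10.4
ee_pos: [0.5584, -0.1251, 0.3704]
eef_rot: [-3.141, 0.001, -0.392]
ft_force: [0.8, 0.3, -0.0]
finger_gap: 0.0399
gripper_force: 0.0
```

Run:
```python
from h import *
show()
print(delta([.5585,-.126,.075],-.393))
```

```text
t 10.4 gp [ 0.5583 -0.1251  0.1904] rpy [-3.1415e+00  6.0000e-04 -3.9190e-01] F [ 0.75  0.29 -0.02] gap 0.0399 gf 0.0 j [-0.28  0.38  1.5   0.    1.27  1.68]
[0.0515, 0.0755, 11.5387, -0.0001, 0.0006, 0.0011]
```

Request:
arm_command(targets=[[[0, 0.1, 1, 0, 0, 0], [0, 0.1, 3, 0, 0, 0], [0, 0.1, 5, 0, 0, 0], [0, 0.1, 7, 0, 0, 0], [0, 0.1, 8.7, 0, 0, 0], [0, 0.1, 10, 0, 0, 0], [0, 0.1, 10.8, 0, 0, 0], [0, 0.1, 11.2, 0, 0, 0], [0, 0.1, 11.4, 0, 0, 0], [0, 0.1, 11.4, 0, 0, 0], [0, 0.1, 11.4, 0, 0, 0]]])

```text
time: 11.5
ee_pos: [0.5582, -0.1269, 0.2572]
eef_rot: [-3.142, -0.001, -0.393]
ft_force: [0.0, -0.0, -0.6]
finger_gap: 0.0396
gripper_force: 0.0
```

Run:
```python
from h import *
show()
```

```text
t 11.5 gp [ 0.5583 -0.1269  0.0772] rpy [-3.1415e+00 -9.0000e-04 -3.9320e-01] F [ 0.04 -0.01 -0.59] gap 0.0396 gf 0.0 j [-0.29  0.51  1.6  -0.    1.04  1.68]
```

Request:
arm_command(targets=[[[0, 0, 0, 0, 0, 0], [0, 0, 0, 0, 0, 0], [0, 0, 0, 0, 0, 0], [0, 0, 0, 0, 0, 0], [0, 0, 0, 0, 0, 0], [0, 0, 0, 0, 0, 0], [0, 0, 0, 0, 0, 0]]], gripper=0.5, grip_force=10)

```text
time: 12.2
ee_pos: [0.5581, -0.1269, 0.2567]
eef_rot: [3.142, -0.0, -0.393]
ft_force: [-0.3, -0.6, 2.7]
finger_gap: 0.012
gripper_force: 10.0
```

Run:
```python
from h import *
show();print(env.sense()["wrist_torque"])
```

```text
t 12.2 gp [ 0.5581 -0.1269  0.0767] rpy [ 3.1415e+00 -1.0000e-04 -3.9320e-01] F [-0.28 -0.59  2.65] gap 0.012 gf 10.0 j [-0.29  0.51  1.6  -0.    1.04  1.68]
[-0.02761713  0.16335623 -0.04208835]
```

Run:
```python
import numpy as np
for t in np.arange(.015,.1801,.015):
    s,c=np.sin(t),np.cos(t);print(round(t,3),"y",round(13.2*(1-c)+21.17*s,2),"z",round(-13.2*s+21.17*(1-c),2))
```

```text
0.015 y 0.32 z -0.2
0.03 y 0.64 z -0.39
0.045 y 0.97 z -0.57
0.06 y 1.29 z -0.75
0.075 y 1.62 z -0.93
0.09 y 1.96 z -1.1
0.105 y 2.29 z -1.27
0.12 y 2.63 z -1.43
0.135 y 2.97 z -1.58
0.15 y 3.31 z -1.73
0.165 y 3.66 z -1.88
0.18 y 4.0 z -2.02
```

Request:
arm_command(targets=[[[0, 0, 0, 0, 0, 0], [0, 0, 0, 0, 0, 0], [0, 0, 0, 0, 0, 0]]], grip_force=50)

```text
time: 12.5
ee_pos: [0.5581, -0.1269, 0.2567]
eef_rot: [3.142, -0.0, -0.393]
ft_force: [-1.0, -2.0, 2.8]
finger_gap: 0.0116
gripper_force: 50.0
```

First half of the tilt.

Request:
arm_command(targets=[[[0, 0.16, -0.1, 0.0075, 0, 0], [0, 0.32, -0.2, 0.015, 0, 0], [0, 0.64, -0.39, 0.03, 0, 0], [0, 0.97, -0.57, 0.045, 0, 0], [0, 1.29, -0.75, 0.06, 0, 0], [0, 1.62, -0.93, 0.075, 0, 0], [0, 1.79, -1.02, 0.0825, 0, 0], [0, 1.96, -1.1, 0.09, 0, 0], [0, 1.96, -1.1, 0.09, 0, 0]]])

```text
time: 13.4
ee_pos: [0.5505, -0.1451, 0.2677]
eef_rot: [-3.051, 0.0, -0.393]
ft_force: [0.4, 0.6, -1.4]
finger_gap: 0.0114
gripper_force: 50.0
```

```bash
cat >> h.py <<'E'
def lidplane():
    for n in("side","top"):
        im,d,X=cloud(n);cv2.imwrite(n+"3.png",im);X=X.reshape(-1,3)
        u=np.array([np.cos(np.radians(67.5)),np.sin(np.radians(67.5))]);c=np.array([.535,-.1835])
        r=X[:,:2]-c;a=r@u;b=r@[-u[1],u[0]]
        m=(a>-.07)&(a<.02)&(abs(b)<.06)&(X[:,2]>.035)&(X[:,2]<.095)
        if m.sum()<30: print(n,"few",m.sum());continue
        A=np.c_[a,b,np.ones(len(a))][m];z=X[m,2];k=np.ones(len(z),bool)
        for _ in range(5):
            w=np.linalg.lstsq(A[k],z[k],rcond=None)[0];k=abs(z-A@w)<.004
        print(n,m.sum(),k.sum(),"slope along/across",np.round(w[:2],3),"z at -70mm",round(w[2]-.07*w[0],4),"z at 0",round(w[2],4))
E
python3 - <<'E'
from h import *
show();lidplane()
E
```

```text
t 13.4 gp [ 0.5567 -0.1301  0.0884] rpy [-3.0513  0.     -0.3935] F [ 0.35  0.62 -1.38] gap 0.0114 gf 50.0 j [-0.33  0.49  1.6   0.1   1.05  1.58]
side 464 459 slope along/across [ 0.094 -0.002] z at -70mm 0.0517 z at 0 0.0583
top few 0
```

Request:
arm_command(targets=[[[0, 0.16, -0.08, 0.0075, 0, 0], [0, 0.32, -0.17, 0.015, 0, 0], [0, 0.64, -0.36, 0.03, 0, 0], [0, 0.97, -0.54, 0.045, 0, 0], [0, 1.29, -0.72, 0.06, 0, 0], [0, 1.62, -0.9, 0.075, 0, 0], [0, 1.79, -0.99, 0.0825, 0, 0], [0, 1.96, -1.07, 0.09, 0, 0], [0, 1.96, -1.07, 0.09, 0, 0], [0, 1.96, -1.07, 0.09, 0, 0]]])

```text
time: 14.5
ee_pos: [0.5427, -0.1639, 0.2765]
eef_rot: [-2.962, 0.0, -0.393]
ft_force: [0.4, -0.5, -0.8]
finger_gap: 0.0115
gripper_force: 50.0
```

Run:
```python
from h import *
show();lidplane()
im=cv2.imread("side3.png");cv2.imwrite("pics/g.png",cv2.resize(im[120:240,220:400],(800,533),interpolation=cv2.INTER_CUBIC))
```

```text
t 14.5 gp [ 0.5551 -0.1341  0.0994] rpy [-2.9618  0.     -0.3932] F [ 0.35 -0.47 -0.78] gap 0.0115 gf 50.0 j [-0.38  0.47  1.6   0.21  1.07  1.48]
side 393 393 slope along/across [ 0.179 -0.002] z at -70mm 0.0521 z at 0 0.0646
top few 0
```

View pics/g.png

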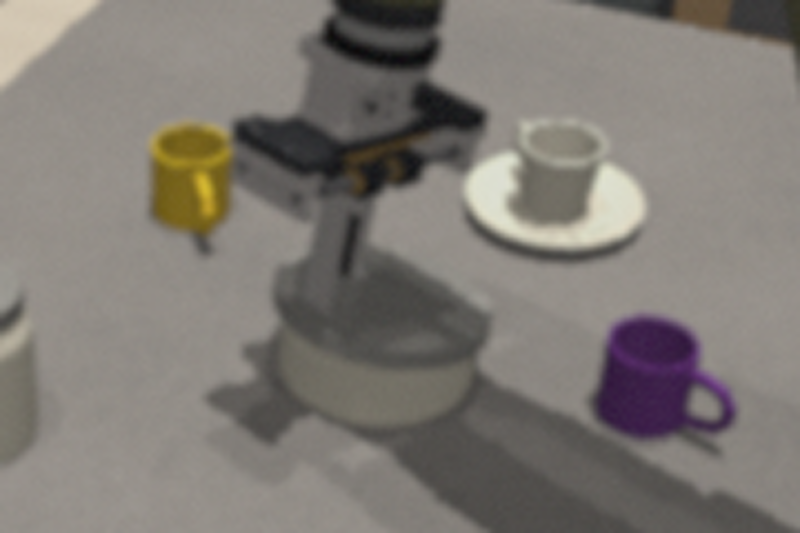

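```bash
cat >> h.py <<'E'
def rows(t0,h0,seq):
    R=lambda t:np.array([[np.cos(t),-np.sin(t)],[np.sin(t),np.cos(t)]])
    g=lambda t,h:R(t)@[13.2,21.17]+[0,h]
    for t,h in seq:
        d=R(t0).T@(g(t,h)-g(t0,h0));print([0,round(-d[0],2),round(-d[1],2),round(t-t0,4),0,0],end=", ")
    print()
E
python3 - <<'E'
from h import *
from scipy.optimize import least_squares
rows(.18,0,[(.18,.1),(.17,.3),(.155,.5),(.135,.7),(.115,.9),(.095,1.1),(.075,1.25),(.055,1.4),(.035,1.5),(.015,1.6),(0,1.6),(0,1.6)])
im,d,X=cloud("side");Y=np.load("side.npy")
for n,X in(("start",Y),("now",X)):
    X=X.reshape(-1,3);P=X[np.all((X>[.44,-.2,.008])&(X<[.63,-.08,.027]),1)]
    f=lambda p:np.hypot(P[:,0]-p[0],P[:,1]-p[1])-.070
    print(n,len(P),least_squares(f,[.535,-.183],loss="soft_l1",f_scale=.002).x)
E
```

```text
[0, np.float64(-0.02), np.float64(-0.1), 0.0, 0, 0], [0, np.float64(-0.26), np.float64(-0.16), -0.01, 0, 0], [0, np.float64(-0.61), np.float64(-0.16), -0.025, 0, 0], [0, np.float64(-1.06), np.float64(-0.07), -0.045, 0, 0], [0, np.float64(-1.51), np.float64(0.02), -0.065, 0, 0], [0, np.float64(-1.95), np.float64(0.11), -0.085, 0, 0], [0, np.float64(-2.37), np.float64(0.27), -0.105, 0, 0], [0, np.float64(-2.79), np.float64(0.43), -0.125, 0, 0], [0, np.float64(-3.19), np.float64(0.65), -0.145, 0, 0], [0, np.float64(-3.58), np.float64(0.88), -0.165, 0, 0], [0, np.float64(-3.86), np.float64(1.13), -0.18, 0, 0], [0, np.float64(-3.86), np.float64(1.13), -0.18, 0, 0], 
start 199 [ 0.53410326 -0.18584344]
now 221 [ 0.53344355 -0.18619782]
```

Request:
arm_command(targets=[[[0, -0.02, -0.1, 0, 0, 0], [0, -0.26, -0.16, -0.01, 0, 0], [0, -0.61, -0.16, -0.025, 0, 0], [0, -1.06, -0.07, -0.045, 0, 0], [0, -1.51, 0.02, -0.065, 0, 0], [0, -1.95, 0.11, -0.085, 0, 0], [0, -2.37, 0.27, -0.105, 0, 0], [0, -2.79, 0.43, -0.125, 0, 0], [0, -3.19, 0.65, -0.145, 0, 0], [0, -3.58, 0.88, -0.165, 0, 0], [0, -3.86, 1.13, -0.18, 0, 0], [0, -3.86, 1.13, -0.18, 0, 0]]])

```text
time: 15.85
ee_pos: [0.5581, -0.1265, 0.272]
eef_rot: [3.141, 0.001, -0.393]
ft_force: [0.4, 0.5, -1.4]
finger_gap: 0.0116
gripper_force: 50.0
```

Run:
```python
from h import *
from scipy.optimize import least_squares
show();lidplane()
im,d,X=cloud("side");np.save("side4.npy",X)
X=X.reshape(-1,3)
P=X[np.all((X>[.44,-.2,.008])&(X<[.63,-.08,.027]),1)]
f=lambda p,P,r:np.hypot(P[:,0]-p[0],P[:,1]-p[1])-r
print(len(P),least_squares(f,[.535,-.183],loss="soft_l1",f_scale=.002,args=(P,.07)).x)
# skirt wall, camera-facing
P=X[np.all((X>[.44,-.28,.053])&(X<[.63,-.08,.062]),1)];Q=P[np.hypot(P[:,0]-.534,P[:,1]+.184)>.07]
print("skirt",len(Q),least_squares(f,[.535,-.183],loss="soft_l1",f_scale=.002,args=(Q,.078)).x)
im,d,X=cloud("top");X=X.reshape(-1,3);print("top near",np.all((X>[.44,-.28,.03])&(X<[.63,-.08,.08]),1).sum())
cv2.imwrite("pics/h.png",np.vstack([cv2.resize(cv2.imread("side3.png")[150:230,250:350],(500,300),interpolation=cv2.INTER_CUBIC),cv2.resize(im[180:280,280:400],(500,300))]))
```

```text
t 15.85 gp [ 0.558  -0.1266  0.092 ] rpy [ 3.1409e+00  5.0000e-04 -3.9270e-01] F [ 0.37  0.53 -1.42] gap 0.0116 gf 50.0 j [-0.29  0.49  1.59 -0.    1.07  1.68]
side 521 516 slope along/across [0.003 0.001] z at -70mm 0.0668 z at 0 0.067
top 306 268 slope along/across [0.036 0.012] z at -70mm 0.0641 z at 0 0.0666
208 [ 0.53419494 -0.18619046]
skirt 107 [ 0.53380845 -0.18603768]
top near 330
```

View pics/h.png

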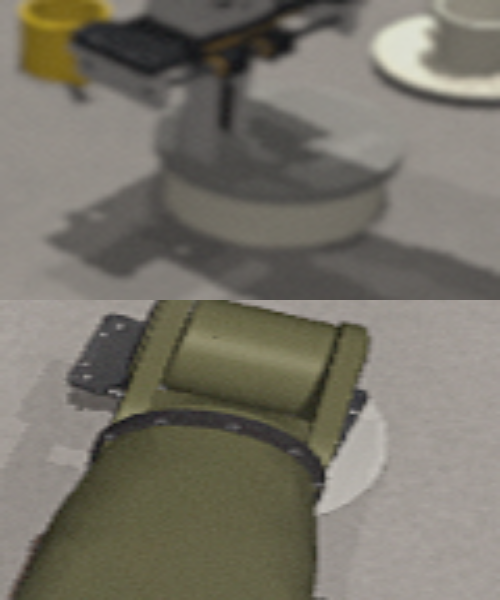

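The lid is held level, about 5 mm clear of the rim and within 1 mm of the dish axis. Lowering.

Request:
arm_command(targets=[[[0, 0, 0.15, 0, 0, 0], [0, 0, 0.35, 0, 0, 0], [0, 0, 0.55, 0, 0, 0], [0, 0, 0.75, 0, 0, 0], [0, 0, 0.95, 0, 0, 0], [0, 0, 1.15, 0, 0, 0], [0, 0, 1.3, 0, 0, 0], [0, 0, 1.4, 0, 0, 0], [0, 0, 1.47, 0, 0, 0], [0, 0, 1.5, 0, 0, 0], [0, 0, 1.5, 0, 0, 0], [0, 0, 1.5, 0, 0, 0]]])

```text
time: 17.25
ee_pos: [0.5581, -0.1269, 0.2574]
eef_rot: [3.142, -0.0, -0.393]
ft_force: [0.0, 0.3, -1.5]
finger_gap: 0.0113
gripper_force: 50.0
```

Run:
```python
from h import *
show();lidplane()
```

```text
t 17.25 gp [ 0.5581 -0.1269  0.0774] rpy [ 3.1416e+00 -1.0000e-04 -3.9320e-01] F [ 0.03  0.25 -1.48] gap 0.0113 gf 50.0 j [-0.29  0.51  1.6  -0.    1.04  1.68]
side 528 527 slope along/across [ 0.003 -0.002] z at -70mm 0.0522 z at 0 0.0524
top 297 266 slope along/across [0.006 0.002] z at -70mm 0.0494 z at 0 0.0498
```

Another 0.7 to 1 mm to contact.

Request:
arm_command(targets=[[[0, 0, 0.04, 0, 0, 0], [0, 0, 0.07, 0, 0, 0], [0, 0, 0.1, 0, 0, 0], [0, 0, 0.1, 0, 0, 0]]])

```text
time: 17.75
ee_pos: [0.5581, -0.1269, 0.2567]
eef_rot: [3.142, -0.0, -0.393]
ft_force: [-3.7, 1.4, 4.7]
finger_gap: 0.0114
gripper_force: 50.0
```

Request:
arm_command(targets=[[[0, 0, 0, 0, 0, 0], [0, 0, 0, 0, 0, 0], [0, 0, 0, 0, 0, 0]]], grip_force=5)

```text
time: 18.05
ee_pos: [0.5581, -0.1269, 0.2567]
eef_rot: [-3.142, -0.0, -0.393]
ft_force: [-3.2, 1.4, 4.7]
finger_gap: 0.0119
gripper_force: 5.0
```

Request:
arm_command(targets=[[[0, 0, 0, 0, 0, 0], [0, 0, 0, 0, 0, 0], [0, 0, 0, 0, 0, 0], [0, 0, 0, 0, 0, 0], [0, 0, 0, 0, 0, 0]]], gripper=3.5)

```text
time: 18.55
ee_pos: [0.558, -0.127, 0.2563]
eef_rot: [-3.142, 0.0, -0.393]
ft_force: [0.3, -0.1, 0.3]
finger_gap: 0.0347
gripper_force: 0.0
```

Request:
arm_command(targets=[[[0, 0, -0.5, 0, 0, 0], [0, 0, -1.5, 0, 0, 0], [0, 0, -3, 0, 0, 0], [0, 0, -5, 0, 0, 0], [0, 0, -8, 0, 0, 0], [0, 0, -11, 0, 0, 0], [0, 0, -14, 0, 0, 0], [0, 0, -16, 0, 0, 0], [0, 0, -16, 0, 0, 0]]])

```text
time: 19.45
ee_pos: [0.5578, -0.1268, 0.4205]
eef_rot: [-3.141, -0.006, -0.393]
ft_force: [1.3, -0.4, 0.3]
finger_gap: 0.035
gripper_force: 0.0
```

Request:
arm_command(targets=[[[-2, -2, 0, 0, 0, 0], [-5, -5, 0, 0, 0, 0], [-8, -8, 0, 0, 0, 0], [-10, -11, 0, 0, 0, 0], [-12, -14, 0, 0, 0, 0], [-12, -17, 0, 0, 0, 0], [-12, -20, 0, 0, 0, 0], [-12, -22, 0, 0, 0, 0], [-12, -22, 0, 0, 0, 0], [-12, -22, 0, 0, 0, 0]]])

```text
time: 20.45
ee_pos: [0.5313, 0.1221, 0.4158]
eef_rot: [3.141, 0.001, -0.393]
ft_force: [0.5, -0.5, 0.5]
finger_gap: 0.035
gripper_force: 0.0
```

Run:
```python
from h import *
from scipy.optimize import least_squares
show();lidplane()
f=lambda p,P,r:np.hypot(P[:,0]-p[0],P[:,1]-p[1])-r
fit=lambda P,x,r:np.round(least_squares(f,x,loss="soft_l1",f_scale=.002,args=(P,r)).x,4)
pic=[]
for n in("side","top"):
    im,d,X=cloud(n);pic.append(im);X=X.reshape(-1,3)
    box=lambda a,b:X[np.all((X>a)&(X<b),1)]
    P=box([.44,-.2,.008],[.63,-.08,.027]);print(n,"dish",len(P),fit(P,[.535,-.183],.07) if len(P)>30 else"")
    P=box([.44,-.28,.037],[.63,-.08,.046]);print("skirt",len(P),fit(P,[.535,-.183],.078) if len(P)>30 else"")
    P=box([.44,-.28,.043],[.63,-.09,.056]);H=cv2.convexHull(P[:,:2].astype(np.float32)).reshape(-1,2);print("lid",fit(H,[.535,-.183],.0775))
    P=box([.44,.09,.055],[.54,.19,.09]);print("cup",len(P),fit(P,[.482,.137],.03) if len(P)>30 else"")
cv2.imwrite("pics/i.png",np.vstack([cv2.resize(pic[0][120:300,180:420],(400,300)),cv2.resize(pic[1][120:300,180:420],(400,300))]))
```

```text
t 20.45 gp [0.5311 0.122  0.2358] rpy [ 3.1409e+00  8.0000e-04 -3.9260e-01] F [ 0.47 -0.53  0.45] gap 0.035 gf 0.0 j [ 0.16  0.28  1.52 -0.    1.34  2.12]
side 608 600 slope along/across [-0.001  0.001] z at -70mm 0.0518 z at 0 0.0518
top 1185 1056 slope along/across [ 0.002 -0.005] z at -70mm 0.0489 z at 0 0.0491
side dish 196 [ 0.5342 -0.186 ]
skirt 102 [ 0.5345 -0.1863]
lid [ 0.5334 -0.1841]
cup 274 [0.4828 0.138 ]
top dish 2 
skirt 241 [ 0.5616 -0.1661]
lid [ 0.5379 -0.1824]
cup 0
```

View pics/i.png

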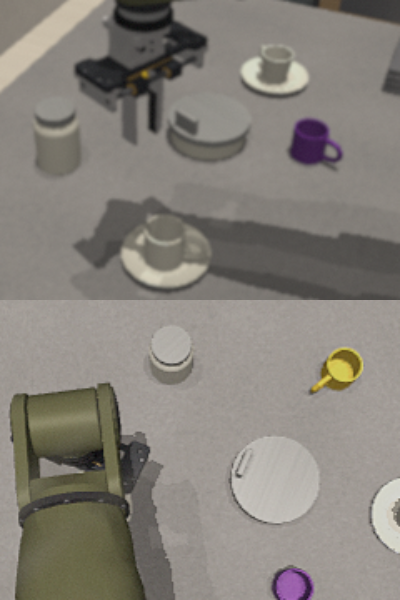

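The lid is level, seated and centred (skirt and dish axes within 1 mm). The cup is on the saucer, the other crockery and the jar are where they were, and the robot is clear.

```bash
python3 -c "
from station import env
print(env.close_job())"
```

```text
the job is handed in; nothing more can be done
None
```

The job is handed in at about 20.5 s: the cup stands in the middle of the saucer, and the lid was tilted about 2.6 cm at the handle edge, held level about 5 mm clear of the rim, then lowered back level and centred to within about 1 mm, with the dish unmoved and nothing else touched.

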